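# Bolt down the lantern's lamp cover, crosswise in two passes

## Task

Close the lantern's lamp compartment weather-tight by tightening the four wing nuts on its cover clockwise, always going from one nut to the one straight across: first run all four down until they are just snug (about 0.2 N m), tightening none before all are snug. Then go round a second time in the same crosswise manner and tighten each to about 0.6 N m, so that the cover is pulled down evenly and the gasket is not crushed. Leave the other things on the bench alone.

Things in the scene. Friction and masses are not known exactly. Their poses are not given: they have to be found in the camera images.
- lantern: outdoor lantern standing upright in a round plywood cradle, fixed to the bench: a squat red plastic drum 250 mm across with yellow end rings; origin at the centre of the cradle's underside on the bench, z up. The flat top of its cover is 156 mm above the bench.
- cover: the lantern's round aluminium cover plate, 228 mm across, 6 mm thick, on a rubber gasket; origin at the centre of its underside, z up. A cable gland 26 mm across rises 22 mm above its middle. Four studs on a circle of 85 mm radius carry wing nuts 0, 1, 2, 3, counterclockwise in this order seen from above: 0 is straight across from 2, and 1 from 3.
- nut0: steel wing nut, straight across from nut 2; origin on its turning axis at its underside, 2 to 3.5 mm above the cover; z up, x along its wings. All four nuts: flange 40 mm across and 4 mm thick, hub 25 mm across up to 12 mm above the origin; above that an upright flat blade 9 mm thick (along y), 84 mm long over the wing tips (along x), up to 28 mm high in the middle, 36 mm at the tips.
- nut1: as nut 0, straight across from nut 3. All four nuts: clockwise from above tightens, coarse right-hand thread of 5 mm pitch. A nut is turned by pushing on a wing or by pinching its blade from above. Each is found backed off by another, unknown amount: it turns 0.1 to 1.5 rad before it bears on the cover; its angle does not tell how much, only the resistance does. A nut stays where it is left.
- nut2: as nut 0, straight across from nut 0. Every nut resists turning with 0.08 N m while loose (a push of under 3 N on a wing 30 mm from its axis); once it bears on the cover, by 0.08 N m plus about 0.01 N m for each N of clamping force, which grows by some 50 N per rad of turn. Snug is about 0.2 N m (7 N at 30 mm), tight about 0.6 N m (20 to 21 N at 30 mm); from 0.9 N m the gasket suffers.
- nut3: as nut 0, straight across from nut 1. From snug to tight a nut turns about 0.6 to 1 rad more. It sinks less than 2 mm in all, and tightening one hardly changes the others. Above the cover nothing else stands within 70 mm of a nut's axis, so a wing can be followed all the way round from outside or inside, below 28 mm above the nut's origin.
- spare_nut: a spare wing nut of the same kind lying on the bench beside the lantern; to be left alone
- pliers: side-cutting pliers, 160 mm long, lying on the bench beside the lantern; to be left alone
- end_ring: loose plastic end ring of a lantern, 172 mm across, 30 mm high; to be left alone
- tape: roll of clear tape, 100 mm across, 24 mm high; to be left alone
- screwdriver: screwdriver lying on the bench; to be left alone
- drill: cordless drill standing on its battery, about 190 mm high; to be left alone

How it is judged (in metres and radians):
On the way, in this order (a step that is already met when the one before it is completed fails the run):
1. two nuts straight across from each other are snug (each clamping with 3 to 30 N) while the other two are still loose (((contact force between nut0 and cover between 3 and 30 N and contact force between nut2 and cover between 3 and 30 N and contact force between each of nut1, nut3 and cover below 2 N) or (contact force between nut1 and cover between 3 and 30 N and contact force between nut3 and cover between 3 and 30 N and contact force between each of nut0, nut2 and cover below 2 N))), for 0.1 s.
2. all four nuts are snug (each clamping with 3 to 30 N), none tight yet (contact force between nut0 and cover between 3 and 30 N and contact force between nut1 and cover between 3 and 30 N and contact force between nut2 and cover between 3 and 30 N and contact force between nut3 and cover between 3 and 30 N), for 0.1 s.
3. two nuts straight across from each other are tight (each clamping with 30 to 85 N) while the other two are not yet (((contact force between nut0 and cover between 30 and 85 N and contact force between nut2 and cover between 30 and 85 N and contact force between each of nut1, nut3 and cover below 30 N) or (contact force between nut1 and cover between 30 and 85 N and contact force between nut3 and cover between 30 and 85 N and contact force between each of nut0, nut2 and cover below 30 N))), for 0.1 s.
At the end, for the whole second after the job is handed in: All four wing nuts clamp the cover evenly, each with 30 to 85 N (about 0.4 to 0.9 N m on the nut), and stay so when released (contact force between nut0 and cover between 30 and 85 N and contact force between nut1 and cover between 30 and 85 N and contact force between nut2 and cover between 30 and 85 N and contact force between nut3 and cover between 30 and 85 N); the robot touches nothing.
It fails at once if a nut is overtightened and crushes the gasket (over 100 N of clamping force, about 1.1 N m) (contact force between any of nut0, nut1, nut2, nut3 and cover above 100 N).
It fails at once if a nut is tightened (over 35 N) while another is still loose (under 1 N), which cocks the cover ((contact force between nut0 and cover above 35 N and contact force between any of nut1, nut2, nut3 and cover below 1 N) or (contact force between nut1 and cover above 35 N and contact force between any of nut0, nut2, nut3 and cover below 1 N) or (contact force between nut2 and cover above 35 N and contact force between any of nut0, nut1, nut3 and cover below 1 N) or (contact force between nut3 and cover above 35 N and contact force between any of nut0, nut1, nut2 and cover below 1 N)).
It fails at once if a thing on the bench is moved by more than 30 mm (distance of any of spare_nut, pliers, end_ring, tape, screwdriver, drill from where it was at the start of the episode above 0.03 m).
It also fails if it takes over 72 s, if anything falls off the work surface, if the arm or the gripper's body presses on something with over 40 N, if the wrist force passes 120 N, or if a joint passes its speed limit or range.

## Robot

A 6-joint arm with a two-finger parallel gripper is mounted at the origin on the work surface. World frame = base frame: x ahead of the robot, y to its left, z up, the work surface at z = 0. Lengths are in m, angles in degrees, forces in N, time in s.
With the tool pointing down it reaches from about 0.4 to 0.825 m from the base axis. Payload 7 kg.
Tool frame: the origin (TCP) lies at the very end of the fingers, on their centre line; the grasp point (between the pads) lies 19 mm behind it; x points along the fingers, y is the direction in which the jaws open and shut, and the axes are right-handed (so a half turn about x gives the same grasp; the last joint's range is limited). The gripper opens to 88 mm and grips with 3 to 60 N. Pads are 19 mm wide; open, the fingers measure 130 mm over their backs; the gripper's body (78 mm by 193 mm) begins 47 mm behind the grasp point.
Start: joints at [85.72, 20.546, 0.682, 0, -70.136, -16.507], TCP at [0.24, 0.631, 0.227] pointing down, gripper open.
Joint ranges: [-176.03, 176.03], [-82.01, 121.73], [-58.28, 71.71], [-173.87, 95.51], [-174.79, -0.11], [-173.66, 173.66]. Speed limits (degrees/s): [136.94, 136.94, 172.46, 180, 180, 180].

## Interface

Orientations are given as [roll, pitch, yaw] about the fixed x, y, z axes, in that order (R = Rz(yaw) Ry(pitch) Rx(roll)).
In Python, from plant import * gives the robot as it stands. The module is installed in compiled form; this text tells all that it offers.
- The arm moves only by the shell command python3 -m creep 'ROWS' [FORCE]. ROWS is a JSON object of lists of equal length, an entry for each row: "jaw": the closure, from -1 (fully open) to 1 (shut); "translation": the shift along the tool's x, y, z in m, a list of three; "roll": the turn about the tool's x in rad. A call has exactly 10 rows; each row shifts and turns the commanded pose from where the row before left it, along the tool's axes as they then stand; what a row does not reach is not made up. A row lasts 1/10 s, in which the tool goes at most 50 mm and 8.59 degrees, less where a joint would pass 70% of its speed; a pose out of reach is approached as far as the arm can. A call with a gripper value outside its range is refused whole. The fingers move at their own pace and stop on an object; FORCE is the grip in N (left out, the last holds). Time passes only in rows, so rows that do not move let the fingers close, or fill a call up. It gives the time, the measured TCP pose, the force and the opening at its end, in the units of the state.
- get_state(): the state, without advancing time (a new reading comes with each control period).
- capture(name): name is "side" or "top" or "wrist"; returns a dict with "image" (384x512x3 uint8, red, green, blue), "fovy" (degrees; the focal length in pixels is half the picture's height over the tangent of half this angle, whatever the lens; pixels are square), "cx", "cy" (the principal point, pixels), "D" ([k1, k2, p1, p2, k3] as OpenCV has them; the pictures are not rectified), "pose" (4x4, takes a point from camera to world coordinates); the wrist camera has in their place "tool_from_camera" (4x4, takes a point from camera to tool coordinates, whose origin is the TCP and whose axes are the tool frame's). Camera axes: x right, y up, looking along -z (the intrinsics and any distortion apply to the point x, -y, -z); pixel columns grow to the right and rows downward; lengths in m; the calibration is good to about 2 mm. A picture is of the moment at which its call begins: read the wrist's pose just before it. There is no depth.
- close_job(): hands the job in, once; it reports no verdict.
The state is a dict: "time_s": time; "joints": joint angles; "qd": joint speeds; "joint_torque": joint torques, N m; "tcp_pos": TCP position; "eef_rot": TCP orientation; "contact_force": force on the tool from outside, world axes, zero at the start; "moment": the same for the moment, N m; "gripper_width": finger opening in m.
Only numpy, scipy, OpenCV 4.12 (cv2) and the standard library are available. Lean on these libraries where they do the work, as an engineer would, in place of code of your own. Each camera call takes 0.05 s, during which the arm holds its last target.

## Working session

There is one attempt and no reset: what is moved stays moved. The work goes in short steps, Python scripts to look and compute and a shell command to move; the robot and the scene stay as the last step left them, time stands still between calls to the robot, and variables do not carry over. Pictures are saved under pics/ and viewed, and the job is handed in when it is done.

```bash
mkdir -p pics; ls; python3 - <<'E'
from plant import *
import cv2
s=get_state();print(s)
for n in ["top","side","wrist"]:
    c=capture(n);cv2.imwrite(f"pics/{n}0.png",c["image"][:,:,::-1]);print(n,{k:v for k,v in c.items() if k!="image"})
E
```

```text
pics
{'time_s': 0.0, 'joints': array([ 8.57198362e+01,  2.05898814e+01,  6.34564825e-01, -1.97430044e-02,
       -7.01378869e+01, -1.65055771e+01]), 'qd': array([-0.0641015 , -0.03128578, -0.02585112,  0.02198949,  0.02879156,
       -0.04452008]), 'joint_torque': array([-9.27269211e-04, -5.82720459e+01,  2.93044746e+01,  6.99720070e+00,
        7.10932160e-03, -1.53370070e-04]), 'tcp_pos': array([0.23940807, 0.63058682, 0.22564744]), 'eef_rot': array([  95.24489221,   89.90496585, -105.54757162]), 'contact_force': array([ 0.07571562, -0.59230883, -0.65721873]), 'moment': array([-0.01009669, -0.0199173 , -0.00736829]), 'gripper_width': 0.08761175401915972}
top {'fovy': 51.51826207563535, 'cx': 258.16453997574706, 'cy': 195.74334518997085, 'D': array([-0.04841912,  0.        ,  0.        ,  0.        ,  0.        ]), 'pose': array([[-0.00160506,  0.97124579, -0.23807359,  0.25964548],
       [-0.99998902, -0.00260693, -0.00389347,  0.05158984],
       [-0.00440215,  0.23806473,  0.97123931,  1.26746529],
       [ 0.        ,  0.        ,  0.        ,  1.        ]])}
side {'fovy': 53.7
[... 225 characters left out ...]
.72027281,  0.47521053, -0.50535337, -0.67804152],
       [-0.00898132,  0.72204989,  0.69178269,  1.10189759],
       [ 0.        ,  0.        ,  0.        ,  1.        ]])}
wrist {'fovy': 70.89407976544321, 'cx': 255.53266878105546, 'cy': 192.8691027517525, 'D': array([-0.02722751,  0.        ,  0.        ,  0.        ,  0.        ]), 'tool_from_camera': array([[ 7.70360177e-04,  2.45615860e-01, -9.69366936e-01,
        -1.58421343e-01],
       [ 9.99999102e-01,  8.73946189e-04,  1.01614208e-03,
        -4.34247143e-04],
       [ 1.09675515e-03, -9.69366848e-01, -2.45614967e-01,
        -6.45320257e-02],
       [ 0.00000000e+00,  0.00000000e+00,  0.00000000e+00,
         1.00000000e+00]])}
```

View pics/top0.png

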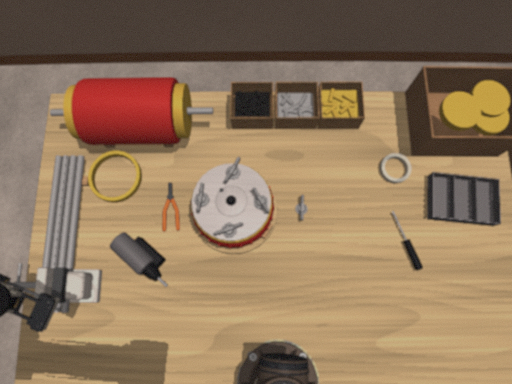

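View pics/side0.png

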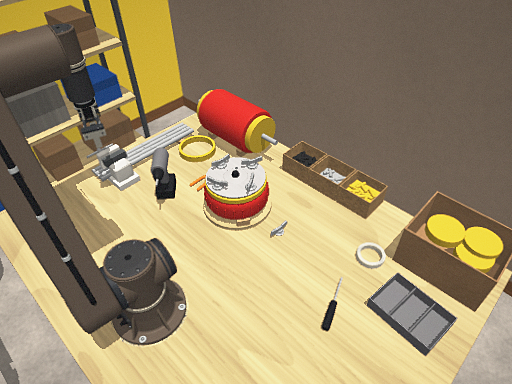

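View pics/wrist0.png

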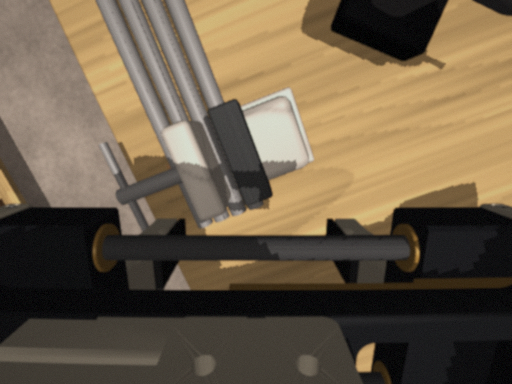

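```bash
cat > h.py <<'E'
import numpy as np,cv2
from scipy.spatial.transform import Rotation as R
def K(c):
    f=c["image"].shape[0]/2/np.tan(np.radians(c["fovy"]/2)); return np.array([[f,0,c["cx"]],[0,f,c["cy"]],[0,0,1]])
def toolT(s):
    T=np.eye(4);T[:3,:3]=R.from_euler('xyz',s["eef_rot"],degrees=True).as_matrix();T[:3,3]=s["tcp_pos"];return T
def pose(c,s=None): return c["pose"] if "pose" in c else toolT(s)@c["tool_from_camera"]
def ray2plane(c,P,uv,z):
    q=cv2.undistortPoints(np.array(uv,float).reshape(-1,1,2),K(c),c["D"]).reshape(-1,2)
    d=np.c_[q[:,0],-q[:,1],-np.ones(len(q))]@P[:3,:3].T; o=P[:3,3]
    return o+d*((z-o[2])/d[:,2])[:,None]
def proj(c,P,X):
    X=np.atleast_2d(X);p=(X-P[:3,3])@P[:3,:3];p=p*[1,-1,-1]
    return cv2.projectPoints(p,np.zeros(3),np.zeros(3),K(c),c["D"])[0].reshape(-1,2)
E
python3 - <<'E'
from h import *
s={'eef_rot':np.array([ 95.24489221,   89.90496585, -105.54757162]),'tcp_pos':np.zeros(3)}
print(toolT(s).round(3))
for n,(x,y,w,h) in {"top":(180,150,110,110),"side":(190,140,95,95)}.items():
    im=cv2.imread(f"pics/{n}0.png")[y:y+h,x:x+w]
    cv2.imwrite(f"pics/{n}0z.png",cv2.resize(im,None,fx=5.4,fy=5.4,interpolation=cv2.INTER_CUBIC))
E
```

```text
[[-0.    -0.355 -0.935  0.   ]
 [-0.002 -0.935  0.355  0.   ]
 [-1.     0.002 -0.     0.   ]
 [ 0.     0.     0.     1.   ]]
```

View pics/top0z.png

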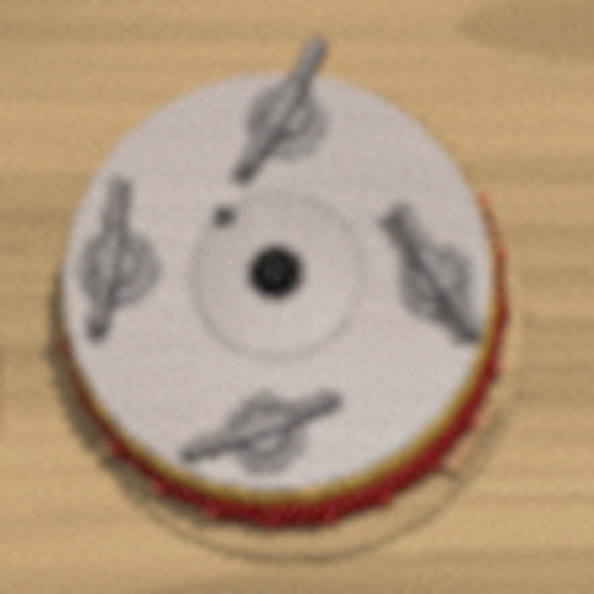

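```bash
python3 - <<'E'
from plant import *
from h import *
c=capture("top");P=pose(c)
z=lambda L:[(180+(u+.5)/5.4-.5,150+(v+.5)/5.4-.5) for u,v in L]
zc=ray2plane(c,P,z([(62,272),(495,250),(275,72),(275,492)]),.156);print(zc.round(4))
g=ray2plane(c,P,z([(274,271)]),.178);print("gland",g.round(4))
tips=dict(a=[(319,42),(241,178)],b=[(120,182),(97,334)],cc=[(187,454),(337,400)],d=[(395,213),(474,338)])
for k,t in tips.items():
    p=ray2plane(c,P,z(t),.192);m=p.mean(0);d=p[1]-p[0]
    print(k,m.round(4),np.linalg.norm(d).round(4),np.degrees(np.arctan2(d[1],d[0])).round(1),"r",np.linalg.norm((m-g[0])[:2]).round(4),np.degrees(np.arctan2(*(m-g[0])[[1,0]])))
E
```

```text
[[0.5201 0.2489 0.156 ]
 [0.5316 0.0184 0.156 ]
 [0.6316 0.1371 0.156 ]
 [0.4026 0.1337 0.156 ]]
gland [[0.5152 0.1343 0.178 ]]
a [0.5989 0.1312 0.192 ] 0.0844 151.9 r 0.0837 -2.0818209528086618
b [0.5194 0.2187 0.192 ] 0.0811 173.5 r 0.0846 87.17823156239444
cc [0.431 0.138 0.192] 0.0803 -70.0 r 0.0843 177.4685052236722
d [0.5096 0.0508 0.192 ] 0.0774 -148.5 r 0.0837 -93.86482947274237
```

```bash
python3 -m creep '{"jaw":[-0.3,-0.3,-0.3,-0.3,-0.3,-0.3,-0.3,-0.3,-0.3,-0.3],"translation":[[-0.01,0.035,-0.034],[-0.01,0.035,-0.034],[-0.01,0.035,-0.034],[-0.01,0.035,-0.034],[-0.01,0.035,-0.034],[0,0.035,-0.034],[0,0.035,-0.034],[0,0.035,-0.034],[0,0.035,-0.034],[0,0.035,-0.034]],"roll":[0,0,0,0,0,0,0,0,0,0]}' 60
python3 - <<'E'
from plant import *
from h import *
s=get_state();print(s)
c=capture("wrist");cv2.imwrite("pics/w1.png",c["image"][:,:,::-1])
import pickle;pickle.dump((s,c),open("w1.pkl","wb"))
E
```

```text
time_s: 1.2
tcp_pos: [0.4334, 0.1813, 0.2769]
eef_rot: [-107.9, 89.9, 51.3]
contact_force: [0.8, 0.2, -0.1]
gripper_width: 0.0571
{'time_s': 1.2, 'joints': array([ 4.67893513e+01, -1.11071492e+00, -1.93844304e+01, -4.22306819e-03,
       -7.16754855e+01,  2.24553250e+01]), 'qd': array([-58.42108697,  -1.31511063,  -1.55139492,   0.08555608,
         0.10116063,  58.05981545]), 'joint_torque': array([  6.79582983, -29.83225465,  28.81232679,   6.78082108,
        -0.13825713,  -1.77160151]), 'tcp_pos': array([0.43342564, 0.18128838, 0.27686772]), 'eef_rot': array([-107.9417251 ,   89.94904301,   51.30162528]), 'contact_force': array([ 0.7941263 ,  0.23456635, -0.11518396]), 'moment': array([ 0.11438716, -0.17710341, -0.00496046]), 'gripper_width': 0.05705067218754902}
```

View pics/w1.png

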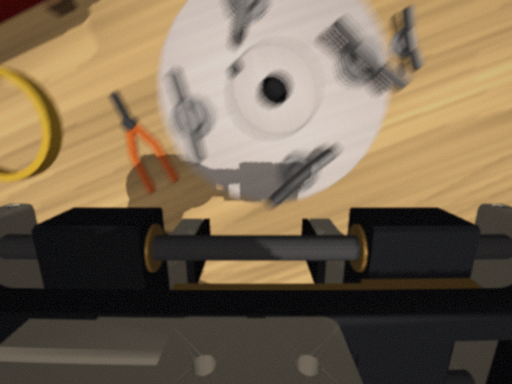

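```bash
python3 - <<'E'
from plant import *
from h import *
for i in range(4):
    s=get_state();c=capture("wrist")
    print(s["time_s"],s["tcp_pos"].round(4),abs(s["qd"]).max().round(2))
cv2.imwrite("pics/w2.png",c["image"][:,:,::-1])
print(s["moment"])
import pickle;pickle.dump((s,c),open("w2.pkl","wb"))
P=pose(c,s)
for n,xyz in dict(g=[.5152,.1343,.178],a=[.5989,.1312,.187],b=[.5194,.2187,.187],c=[.431,.138,.187],d=[.5096,.0508,.187]).items(): print(n,proj(c,P,xyz).round(1))
im=c["image"][0:215,130:430,::-1];cv2.imwrite("pics/w2z.png",cv2.resize(im,None,fx=2.6,fy=2.6,interpolation=cv2.INTER_CUBIC))
E
```

```text
1.25 [0.4347 0.1762 0.2768] 10.06
1.3 [0.4342 0.1787 0.2768] 5.22
1.35 [0.4338 0.1806 0.2767] 3.42
1.4 [0.4335 0.182  0.2766] 2.59
[ 0.0546139  -0.02620863 -0.00975698]
g [[273.2  91.8]]
a [[241.6 -12.6]]
b [[183.4 122. ]]
c [[301.  180.8]]
d [[368.   60.5]]
```

View pics/w2z.png

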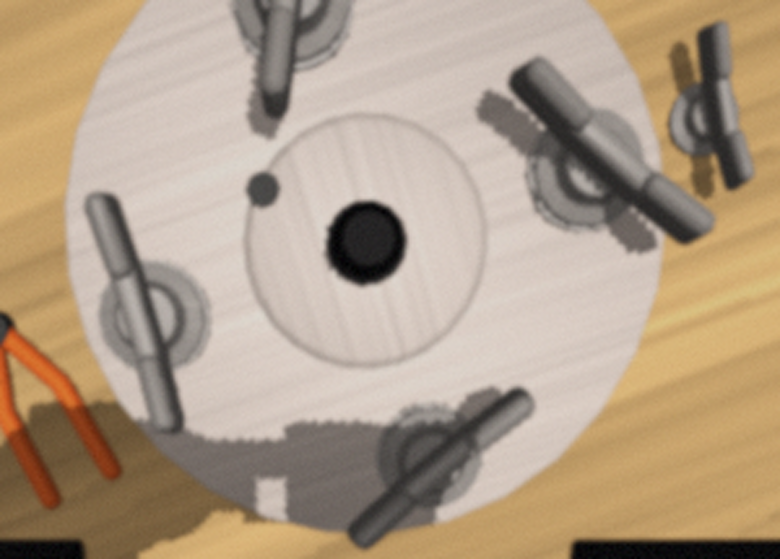

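```bash
python3 - <<'E'
import pickle
from h import *
s,c=pickle.load(open("w2.pkl","rb"));P=pose(c,s)
z=lambda L:[(130+(u+.5)/2.6-.5,(v+.5)/2.6-.5) for u,v in L]
g=ray2plane(c,P,z([(366,241)]),.178)[0];print("gland",g.round(4))
for k,t in dict(b=[(98,198),(170,427)],cc=[(525,396),(360,541)],d=[(524,68),(702,231)]).items():
    p=ray2plane(c,P,z(t),.1945);m=p.mean(0);d=p[1]-p[0]
    print(k,m.round(4),np.linalg.norm(d).round(4),np.degrees(np.arctan2(d[1],d[0])).round(1),"r",np.linalg.norm((m-g)[:2]).round(4),np.degrees(np.arctan2(*(m-g)[[1,0]])))
E
```

```text
gland [0.5156 0.1368 0.178 ]
b [0.5196 0.2181 0.1945] 0.0765 173.6 r 0.0815 87.19069197459585
cc [0.4337 0.1402 0.1945] 0.0761 111.8 r 0.082 177.62673230552343
d [0.5115 0.0547 0.1945] 0.0774 -148.8 r 0.0821 -92.87173682434812
```

```bash
python3 -m creep '{"jaw":[-0.3,-0.3,-0.3,-0.3,-0.3,-0.3,-0.3,-0.3,-0.3,-0.3],"translation":[[0,-0.003,-0.0435],[0,-0.003,-0.0435],[0,-0.003,-0.0435],[0,-0.003,-0.0435],[0,0,0],[0.04,0,0],[0.04,0,0],[0.022,0,0],[0,0,0],[0,0,0]],"roll":[0,0,0,0,0.063,0.063,0,0,0,0]}' 60
cat > st.py <<'E'
from plant import *
from h import *
import sys
s=get_state();T=toolT(s)
y=T[:3,1];yw=np.degrees(np.arctan2(y[1],y[0]))%360
print("t",s["time_s"],"tcp",s["tcp_pos"].round(4),"yaw_y",yw.round(2),"j1,6",s["joints"][[0,5]].round(1),"F",s["contact_force"].round(1),"Ftool",(T[:3,:3].T@s["contact_force"]).round(1),"M",s["moment"].round(3),"w",round(s["gripper_width"],4),"qd",abs(s["qd"]).max().round(1))
if len(sys.argv)>1:
    d=np.array([float(v) for v in sys.argv[1:4]])-s["tcp_pos"]
    print("tool delta",(T[:3,:3].T@d).round(4))
    if len(sys.argv)>4: print("roll",np.radians((yw-float(sys.argv[4])+180)%360-180).round(3))
E
python3 st.py .6003 .1321 .174 242
```

```text
time_s: 2.45
tcp_pos: [0.6004, 0.134, 0.175]
eef_rot: [126.6, 90.0, -81.2]
contact_force: [0.1, -0.3, 0.6]
gripper_width: 0.0569
t 2.45 tcp [0.6004 0.134  0.175 ] yaw_y 242.12 j1,6 [30.8 31.3] F [ 0.1 -0.3  0.6] Ftool [-0.6  0.2 -0.2] M [ 0.001 -0.035  0.005] w 0.0569 qd 1.6
tool delta [ 0.001   0.0017 -0.0008]
roll 0.002
```

```bash
python3 -m creep '{"jaw":[1,1,1,1,1,1,1,1,1,1],"translation":[[0.001,0.001,-0.0008],[0,0,0],[0,0,0],[0,0,0],[0,0,0],[0,0,0],[0,0,0],[0,0,0],[0,0,0],[0,0,0]],"roll":[0,0,0,0,0,0,0,0,0,0]}' 45
python3 st.py .6003 .1321 .174 242
```

```text
time_s: 3.45
tcp_pos: [0.6004, 0.1312, 0.1736]
eef_rot: [100.7, 90.0, -107.3]
contact_force: [-1.8, -1.9, 0.9]
gripper_width: 0.0084
t 3.45 tcp [0.6004 0.1312 0.1736] yaw_y 241.99 j1,6 [30.5 31.5] F [-1.8 -1.9  0.9] Ftool [-0.9  2.6  0.7] M [-0.454  0.303 -0.04 ] w 0.0084 qd 0.1
tool delta [-0.0004 -0.0008  0.0005]
roll -0.0
```

```bash
python3 -m creep '{"jaw":[1,1,1,1,1,1,1,1,1,1],"translation":[[0,0,0],[0,0,0],[0,0,0],[0,0,0],[0,0,0],[0,0,0],[0,0,0],[0,0,0],[0,0,0],[0,0,0]],"roll":[0.05,0.05,0.05,0.05,0.05,0.05,0.05,0,0,0]}' 45
python3 st.py .6003 .1321 .174 242
```

```text
time_s: 4.45
tcp_pos: [0.6007, 0.1317, 0.1734]
eef_rot: [-90.6, 90.0, 41.4]
contact_force: [2.4, 0.8, -2.1]
gripper_width: 0.0082
t 4.45 tcp [0.6007 0.1317 0.1734] yaw_y 222.0 j1,6 [30.5 11.5] F [ 2.4  0.8 -2.1] Ftool [ 2.1 -2.3 -1. ] M [ 0.545 -1.074  0.002] w 0.0082 qd 0.4
tool delta [-0.0006  0.      0.0006]
roll -0.349
```

```bash
python3 -m creep '{"jaw":[1,1,1,1,1,1,1,1,1,1],"translation":[[0,0,0],[0,0,0],[0,0,0],[0,0,0],[0,0,0],[0,0,0],[0,0,0],[0,0,0],[0,0,0],[0,0,0]],"roll":[0.035,0.035,0.035,0.035,0.035,0.035,0.035,0.035,0.035,0.035]}' 45
python3 st.py .6003 .1321 .174 242
```

```text
time_s: 5.45
tcp_pos: [0.6013, 0.1321, 0.1732]
eef_rot: [-76.8, 89.9, 35.1]
contact_force: [5.6, 3.9, -6.3]
gripper_width: 0.0086
t 5.45 tcp [0.6013 0.1321 0.1732] yaw_y 201.87 j1,6 [30.5 -8.7] F [ 5.6  3.9 -6.3] Ftool [ 6.3 -6.6  1.5] M [ 0.85  -2.25   0.043] w 0.0086 qd 19.9
tool delta [-0.0008  0.0009  0.0004]
roll -0.7
```

```bash
python3 -m creep '{"jaw":[1,1,1,1,1,1,1,1,1,1],"translation":[[0.0005,-0.001,0],[0,-0.0005,0],[0,0,0],[0,0,0],[0.0002,0,0],[0,0,0],[0,0,0],[0,0,0],[0,0,0],[0,0,0]],"roll":[0.03,0.03,0.03,0.03,0.03,0.03,0.03,0.03,0.03,0.03]}' 45
sed -i 's/"w",round/"tq6",s["joint_torque"][5].round(3),"w",round/' st.py
python3 st.py .6003 .1321 .174 242
```

```text
time_s: 6.45
tcp_pos: [0.602, 0.1322, 0.1729]
eef_rot: [-52.6, 90.0, 41.9]
contact_force: [0.6, 4.0, -1.7]
gripper_width: 0.0087
t 6.45 tcp [0.602  0.1322 0.1729] yaw_y 184.56 j1,6 [ 30.5 -25.9] F [ 0.6  4.  -1.7] Ftool [ 1.7 -0.9  3.9] M [ 1.711 -0.447  0.077] tq6 0.412 w 0.0087 qd 17.1
tool delta [-0.0011  0.0017  0.0001]
roll -1.003
```

```bash
python3 -m creep '{"jaw":[1,1,1,1,1,1,1,1,1,1],"translation":[[0.0003,0,0.0005],[0,0,0],[0,0,0],[0,0,0],[0.0002,0,0],[0,0,0],[0,0,0],[0,0,0],[0,0,0],[0,0,0]],"roll":[0.03,0.03,0.03,0.03,0.03,0.03,0.03,0.03,0.03,0.03]}' 45
python3 st.py .6003 .1321 .174 242
```

```text
time_s: 7.45
tcp_pos: [0.6025, 0.1322, 0.1726]
eef_rot: [-82.8, 89.9, -5.4]
contact_force: [6.6, -0.3, -0.9]
gripper_width: 0.0085
t 7.45 tcp [0.6025 0.1322 0.1726] yaw_y 167.37 j1,6 [ 30.5 -43.2] F [ 6.6 -0.3 -0.9] Ftool [ 0.9 -6.5  1.2] M [-0.019 -2.35   0.086] tq6 0.402 w 0.0085 qd 17.0
tool delta [-0.0014  0.0021 -0.0006]
roll -1.303
```

```bash
python3 -m creep '{"jaw":[1,1,1,1,1,1,1,1,1,1],"translation":[[0.0003,-0.001,0],[0,-0.0005,0],[0,0,0],[0,0,0],[0.0002,0,0],[0,0,0],[0,0,0],[0,0,0],[0,0,0],[0,0,0]],"roll":[0.03,0.03,0.03,0.03,0.03,0.03,0.03,0.03,0.03,0.03]}' 45
python3 st.py .6003 .1321 .174 242
```

```text
time_s: 8.45
tcp_pos: [0.6032, 0.132, 0.1725]
eef_rot: [-82.6, 90.0, -22.4]
contact_force: [0.4, 0.8, 4.9]
gripper_width: 0.0088
t 8.45 tcp [0.6032 0.132  0.1725] yaw_y 150.2 j1,6 [ 30.5 -60.3] F [0.4 0.8 4.9] Ftool [-4.9  0.1  0.9] M [ 0.464 -0.361  0.174] tq6 0.289 w 0.0088 qd 17.1
tool delta [-0.0016  0.0026 -0.0013]
roll -1.602
```

```bash
python3 -m creep '{"jaw":[1,1,-0.3,-0.3,-0.3,-0.3,-0.3,-0.3,-0.3,-0.3],"translation":[[0,0,0],[0,0,0],[0,0,0],[0,0,0],[0,0,0],[-0.03,0,0],[-0.03,0,0],[0,0.03,-0.018],[0,0.0365,-0.0217],[0,0.0365,-0.0217]],"roll":[0.03,0.03,0,0,0,0,0,0,0,0]}' 45
python3 st.py .433 .140 .173 201
```

```text
time_s: 9.45
tcp_pos: [0.4817, 0.1364, 0.2311]
eef_rot: [149.0, 89.9, -154.2]
contact_force: [-0.1, 1.8, 0.7]
gripper_width: 0.0566
t 9.45 tcp [0.4817 0.1364 0.2311] yaw_y 146.83 j1,6 [ 38.3 -71.5] F [-0.1  1.8  0.7] Ftool [-0.7  1.1  1.4] M [ 0.251  0.034 -0.083] tq6 1.031 w 0.0566 qd 45.8
tool delta [ 0.0581  0.0427 -0.0236]
roll -0.946
```

```bash
python3 -m creep '{"jaw":[-0.3,-0.3,-0.3,-0.3,-0.3,-0.3,-0.3,-0.3,-0.3,-0.3],"translation":[[0,0.043,-0.024],[0,0,0],[0,0,0],[0,0,0],[0,0,0],[0,0,0],[0,0,0],[0.02,0,0],[0.037,0,0],[0,0,0]],"roll":[0,-0.135,-0.135,-0.135,-0.135,-0.135,-0.135,-0.135,0,0]}' 45
python3 st.py .433 .140 .174 201
```

```text
time_s: 10.45
tcp_pos: [0.4313, 0.1384, 0.171]
eef_rot: [100.5, 89.5, -148.6]
contact_force: [-0.4, -0.1, -0.5]
gripper_width: 0.0571
t 10.45 tcp [0.4313 0.1384 0.171 ] yaw_y 200.95 j1,6 [ 42.8 -21.7] F [-0.4 -0.1 -0.5] Ftool [0.5 0.4 0. ] M [ 0.042  0.067 -0.009] tq6 0.233 w 0.0571 qd 5.5
tool delta [-0.003  -0.0021  0.0009]
roll -0.001
```

```bash
python3 -m creep '{"jaw":[1,1,1,1,1,1,1,1,1,1],"translation":[[-0.0015,-0.002,0.001],[0,0,0],[0,0,0],[0,0,0],[0,0,0],[0,0,0],[0,0,0],[0.0002,0,0],[0,0,0],[0,0,0]],"roll":[0,0,0,0,0,0,0.03,0.03,0.03,0.03]}' 45
python3 st.py .433 .140 .173 201
```

```text
time_s: 11.45
tcp_pos: [0.4324, 0.14, 0.1759]
eef_rot: [103.3, 89.6, -152.7]
contact_force: [-15.5, -2.2, 13.4]
gripper_width: 0.0089
t 11.45 tcp [0.4324 0.14   0.1759] yaw_y 194.04 j1,6 [ 42.8 -28.7] F [-15.5  -2.2  13.4] Ftool [-13.3  15.6   1.6] M [-0.717  5.957  0.009] tq6 0.449 w 0.0089 qd 17.1
tool delta [ 0.0029 -0.0006 -0.0002]
roll -0.121
```

```bash
python3 -m creep '{"jaw":[1,1,1,1,1,1,1,1,1,1],"translation":[[-0.001,0.001,0],[-0.0005,0.001,0],[0,0,0],[0,0,0],[0,0,0],[0,0,0],[0,0,0],[0,0,0],[0,0,0],[0,0,0]],"roll":[0.025,0.025,0.025,0.025,0.025,0.025,0.025,0.025,0.025,0.025]}' 45
python3 st.py .433 .140 .173 201
```

```text
time_s: 12.45
tcp_pos: [0.4324, 0.1402, 0.1761]
eef_rot: [125.5, 89.7, -144.8]
contact_force: [-1.8, -4.8, -14.3]
gripper_width: 0.0086
t 12.45 tcp [0.4324 0.1402 0.1761] yaw_y 179.68 j1,6 [ 42.9 -43.2] F [ -1.8  -4.8 -14.3] Ftool [14.4  1.7 -4.8] M [-1.821  0.271  0.11 ] tq6 0.324 w 0.0086 qd 14.3
tool delta [ 0.0031 -0.0007 -0.0002]
roll -0.372
```

```bash
python3 -m creep '{"jaw":[1,1,1,1,1,1,1,1,1,1],"translation":[[0.0005,0,-0.0002],[0.0003,0,0],[0,0,0],[0,0,0],[0.0001,0,0],[0,0,0],[0,0,0],[0.0001,0,0],[0,0,0],[0,0,0]],"roll":[0.02,0.02,0.02,0.02,0.02,0.02,0.02,0.02,0.02,0.02]}' 45
python3 st.py .433 .140 .173 201
```

```text
time_s: 13.45
tcp_pos: [0.4327, 0.1402, 0.1759]
eef_rot: [140.7, 89.8, -141.1]
contact_force: [-2.8, -5.7, -7.8]
gripper_width: 0.0087
t 13.45 tcp [0.4327 0.1402 0.1759] yaw_y 168.25 j1,6 [ 42.9 -54.6] F [-2.8 -5.7 -7.8] Ftool [ 7.8  1.6 -6.1] M [-1.871  0.994  0.131] tq6 0.247 w 0.0087 qd 11.3
tool delta [ 0.0029 -0.0003 -0.0001]
roll -0.572
```

```bash
python3 -m creep '{"jaw":[1,1,1,1,1,1,1,1,1,1],"translation":[[0.0005,0,-0.0003],[0,0,0],[0,0,0],[0,0,0],[0.0001,0,0],[0,0,0],[0,0,0],[0.0001,0,0],[0,0,0],[0,0,0]],"roll":[0.02,0.02,0.02,0.02,0.02,0.02,0.02,0.02,0.02,0.02]}' 45
python3 st.py .433 .140 .173 201
```

```text
time_s: 14.45
tcp_pos: [0.433, 0.1401, 0.1758]
eef_rot: [159.1, 89.9, -134.1]
contact_force: [-3.7, -6.1, -4.0]
gripper_width: 0.0085
t 14.45 tcp [0.433  0.1401 0.1758] yaw_y 156.82 j1,6 [ 42.9 -66. ] F [-3.7 -6.1 -4. ] Ftool [ 4.   1.  -7.1] M [-1.812  1.403  0.188] tq6 0.142 w 0.0085 qd 11.3
tool delta [ 0.0028 -0.     -0.0001]
roll -0.771
```

```bash
python3 -m creep '{"jaw":[-0.3,-0.3,-0.3,-0.3,-0.3,-0.3,-0.3,-0.3,-0.3,-0.3],"translation":[[0,0,0],[0,0,0],[0,0,0],[-0.045,0,0],[-0.013,-0.0166,0.0365],[0,-0.0166,0.0365],[0,-0.0166,0.0365],[0,0,0],[0,0,0],[0,0,0]],"roll":[0,0,0,0,0,0,0,-0.149,-0.149,-0.149]}' 45
python3 st.py .522 .2209 .1745 263.6
```

```text
time_s: 15.45
tcp_pos: [0.5234, 0.223, 0.2341]
eef_rot: [-65.7, 89.9, 27.2]
contact_force: [0.5, -1.2, 1.0]
gripper_width: 0.057
t 15.45 tcp [0.5234 0.223  0.2341] yaw_y 182.89 j1,6 [ 42.8 -39.9] F [ 0.5 -1.2  1. ] Ftool [-1.  -0.4 -1.2] M [ 0.114 -0.055  0.047] tq6 -2.471 w 0.057 qd 84.8
tool delta [ 0.0596  0.0015 -0.0021]
roll -1.409
```

```bash
python3 -m creep '{"jaw":[-0.3,-0.3,-0.3,-0.3,-0.3,-0.3,-0.3,-0.3,-0.3,-0.3],"translation":[[0,0,0],[0,0,0],[0,0,0],[0,0,0],[0,0,0],[0,0,0],[0,0,0],[0.02,0,0],[0.037,0,0],[0,0,0]],"roll":[-0.148,-0.148,-0.148,-0.148,-0.148,-0.148,-0.148,-0.148,-0.148,-0.075]}' 45
python3 st.py .522 .2209 .1745 263.6
```

```text
time_s: 16.45
tcp_pos: [0.5208, 0.2214, 0.1729]
eef_rot: [34.0, 89.7, -152.5]
contact_force: [-0.7, -0.1, 0.7]
gripper_width: 0.0568
t 16.45 tcp [0.5208 0.2214 0.1729] yaw_y 263.42 j1,6 [42.8 40.7] F [-0.7 -0.1  0.7] Ftool [-0.7  0.2  0.7] M [-0.073  0.072 -0.034] tq6 -0.294 w 0.0568 qd 38.9
tool delta [-0.0016  0.0004 -0.0013]
roll -0.003
```

```bash
python3 -m creep '{"jaw":[1,1,1,1,1,1,1,1,1,1],"translation":[[0,0,0],[0,0,0],[0,0,0],[0,0,0],[0,0,0],[0,0,0],[0,0,0],[0,0,0],[0,0,0],[0,0,0]],"roll":[0,0,0,0,0,0,0.02,0.02,0.02,0.02]}' 45
python3 st.py .522 .2209 .173 263.6
```

```text
time_s: 17.45
tcp_pos: [0.5222, 0.2194, 0.1772]
eef_rot: [85.7, 89.7, -105.8]
contact_force: [2.0, -10.7, 2.5]
gripper_width: 0.0085
t 17.45 tcp [0.5222 0.2194 0.1772] yaw_y 258.47 j1,6 [42.7 35.7] F [  2.  -10.7   2.5] Ftool [-2.4 10.1 -4.1] M [-3.812 -0.319  0.123] tq6 0.246 w 0.0085 qd 11.3
tool delta [ 0.0042 -0.0014  0.0005]
roll -0.09
```

```bash
python3 -m creep '{"jaw":[1,1,1,1,1,1,1,1,1,1],"translation":[[0,0.001,0],[0.0001,0.0003,-0.0003],[0,0,0],[0,0,0],[0,0,0],[0,0,0],[0,0,0],[0,0,0],[0,0,0],[0,0,0]],"roll":[0.0,0.02,0.02,0.02,0.02,0.02,0.02,0.02,0.02,0.02]}' 45
python3 st.py .522 .2209 .173 263.6
```

```text
time_s: 18.45
tcp_pos: [0.5222, 0.2191, 0.177]
eef_rot: [91.9, 89.8, -109.9]
contact_force: [-0.3, -6.5, 3.0]
gripper_width: 0.0087
t 18.45 tcp [0.5222 0.2191 0.177 ] yaw_y 248.16 j1,6 [42.6 25.5] F [-0.3 -6.5  3. ] Ftool [-3.   6.2 -2.1] M [-2.261  0.144  0.085] tq6 0.248 w 0.0087 qd 11.3
tool delta [ 0.004  -0.0016  0.0009]
roll -0.269
```

```bash
python3 -m creep '{"jaw":[1,1,1,1,1,1,1,1,1,1],"translation":[[0.0,0.0008,0],[0.0001,0,-0.0003],[0,0,0],[0,0,0],[0.0001,0,0],[0,0,0],[0,0,0],[0,0,0],[0,0,0],[0,0,0]],"roll":[0.03,0.03,0.03,0.03,0.03,0.03,0.03,0.03,0.03,0.03]}' 45
python3 st.py .522 .2209 .173 263.6
```

```text
time_s: 19.45
tcp_pos: [0.5221, 0.2189, 0.1768]
eef_rot: [99.8, 89.9, -119.3]
contact_force: [-0.5, -5.7, 3.9]
gripper_width: 0.0082
t 19.45 tcp [0.5221 0.2189 0.1768] yaw_y 230.92 j1,6 [42.6  8.3] F [-0.5 -5.7  3.9] Ftool [-3.9  4.7 -3.2] M [-2.281  0.534  0.027] tq6 0.414 w 0.0082 qd 17.1
tool delta [ 0.0038 -0.0015  0.0013]
roll -0.57
```

Loose still (tq6 0.41 at 17°/s matches nut a when loose).

```bash
python3 -m creep '{"jaw":[1,1,1,1,1,1,1,1,1,1],"translation":[[0.0,0.0006,-0.0003],[0.0001,0,0],[0,0,0],[0,0,0],[0.0001,0,0],[0,0,0],[0,0,0],[0,0,0],[0,0,0],[0,0,0]],"roll":[0.03,0.03,0.03,0.03,0.03,0.03,0.03,0.03,0.03,0.03]}' 45
python3 st.py .522 .2209 .173 263.6
```

```text
time_s: 20.45
tcp_pos: [0.522, 0.2188, 0.1767]
eef_rot: [109.8, 89.9, -126.4]
contact_force: [-3.3, -5.5, 6.1]
gripper_width: 0.008
t 20.45 tcp [0.522  0.2188 0.1767] yaw_y 213.74 j1,6 [42.6 -8.8] F [-3.3 -5.5  6.1] Ftool [-6.1  5.8 -2.8] M [-1.876  1.087  0.18 ] tq6 0.316 w 0.008 qd 17.0
tool delta [ 0.0037 -0.0012  0.0018]
roll -0.87
```

```bash
python3 -m creep '{"jaw":[-0.3,-0.3,-0.3,-0.3,-0.3,-0.3,-0.3,-0.3,-0.3,-0.3],"translation":[[0,0,0],[0,0,0],[0,0,0],[-0.045,0,0],[-0.013,0.0249,-0.0339],[0,0.0249,-0.0339],[0,0.0249,-0.0339],[0,0.0249,-0.0339],[0,0,0],[0,0,0]],"roll":[0,0,0,0,0,0,0,0,-0.149,-0.149]}' 45
python3 st.py .514 .0511 .1745 301.4
```

```text
time_s: 21.45
tcp_pos: [0.5154, 0.0502, 0.2347]
eef_rot: [-100.4, 89.9, 40.7]
contact_force: [-0.2, 0.2, 0.9]
gripper_width: 0.0567
t 21.45 tcp [0.5154 0.0502 0.2347] yaw_y 231.14 j1,6 [27.3 23.9] F [-0.2  0.2  0.9] Ftool [-0.9 -0.   0.3] M [ 0.067 -0.026  0.031] tq6 -2.558 w 0.0567 qd 85.0
tool delta [0.0602 0.0003 0.0016]
roll -1.226
```

```bash
python3 -m creep '{"jaw":[-0.3,-0.3,-0.3,-0.3,-0.3,-0.3,-0.3,-0.3,-0.3,-0.3],"translation":[[0,0,0],[0,0,0],[0,0,0],[0,0,0],[0,0,0],[0,0,0],[0.02,0,0],[0.038,0,0],[0,0,0],[0,0,0]],"roll":[-0.149,-0.149,-0.149,-0.149,-0.149,-0.149,-0.149,-0.149,-0.036,0]}' 45
python3 st.py .514 .0511 .1745 301.4
```

```text
time_s: 22.45
tcp_pos: [0.515, 0.0513, 0.1756]
eef_rot: [-8.4, 89.9, -157.1]
contact_force: [-0.0, -0.6, 0.6]
gripper_width: 0.0567
t 22.45 tcp [0.515  0.0513 0.1756] yaw_y 301.33 j1,6 [27.4 93.9] F [-0.  -0.6  0.6] Ftool [-0.6  0.5  0.4] M [-0.027 -0.131 -0.017] tq6 0.711 w 0.0567 qd 3.0
tool delta [ 0.0011 -0.0003  0.001 ]
roll -0.001
```

```bash
python3 -m creep '{"jaw":[1,1,1,1,1,1,1,1,1,1],"translation":[[0.0005,0,0.001],[0,0,0],[0,0,0],[0,0,0],[0,0,0],[0,0,0],[0,0,0],[0,0,0],[0,0,0],[0,0,0]],"roll":[0,0,0,0,0,0,0.02,0.02,0.02,0.02]}' 45
python3 st.py .514 .0511 .1745 301.4
```

```text
time_s: 23.45
tcp_pos: [0.5146, 0.0504, 0.176]
eef_rot: [88.4, 90.0, -65.0]
contact_force: [2.8, -4.8, -1.4]
gripper_width: 0.0081
t 23.45 tcp [0.5146 0.0504 0.176 ] yaw_y 296.61 j1,6 [27.4 89.2] F [ 2.8 -4.8 -1.4] Ftool [ 1.4  5.5 -0.3] M [-1.819 -1.242  0.067] tq6 0.239 w 0.0081 qd 11.4
tool delta [ 0.0015 -0.0009  0.0002]
roll -0.084
```

Loose (0.24 at 11°/s). Continue.

```bash
python3 -m creep '{"jaw":[1,1,1,1,1,1,1,1,1,1],"translation":[[0.0,0.0007,0],[0.0001,0,0],[0,0,0],[0,0,0],[0.0001,0,0],[0,0,0],[0,0,0],[0,0,0],[0,0,0],[0,0,0]],"roll":[0.03,0.03,0.03,0.03,0.03,0.03,0.03,0.03,0.03,0.03]}' 45
python3 st.py .514 .0511 .1745 301.4
```

```text
time_s: 24.45
tcp_pos: [0.5148, 0.0499, 0.1758]
eef_rot: [102.1, 90.0, -68.5]
contact_force: [2.6, -5.5, 0.3]
gripper_width: 0.0083
t 24.45 tcp [0.5148 0.0499 0.1758] yaw_y 279.38 j1,6 [27.3 72.1] F [ 2.6 -5.5  0.3] Ftool [-0.3  5.8 -1.7] M [-1.819 -0.996  0.107] tq6 0.375 w 0.0083 qd 17.1
tool delta [ 0.0013 -0.0013  0.0006]
roll -0.384
```

```bash
python3 -m creep '{"jaw":[1,1,1,1,1,1,1,1,1,1],"translation":[[0.0,0.0007,0],[0.0001,0,-0.0002],[0,0,0],[0,0,0],[0.0001,0,0],[0,0,0],[0,0,0],[0,0,0],[0,0,0],[0,0,0]],"roll":[0.02,0.02,0.02,0.02,0.02,0.02,0.02,0.02,0.02,0.02]}' 45
python3 st.py .514 .0511 .1745 301.4
```

```text
time_s: 25.45
tcp_pos: [0.5149, 0.0495, 0.1758]
eef_rot: [84.9, 90.0, -97.1]
contact_force: [-2.4, -1.0, 4.4]
gripper_width: 0.0084
t 25.45 tcp [0.5149 0.0495 0.1758] yaw_y 267.98 j1,6 [27.3 60.7] F [-2.4 -1.   4.4] Ftool [-4.4  1.1  2.4] M [-0.243  0.679  0.244] tq6 0.08 w 0.0084 qd 11.3
tool delta [ 0.0013 -0.0016  0.001 ]
roll -0.583
```

```bash
python3 -m creep '{"jaw":[1,1,1,1,1,1,1,1,1,1],"translation":[[0.0,0.0,0],[0.0001,0,0.0002],[0,0,0],[0,0,0],[0.0001,0,0],[0,0,0],[0,0,0],[0.0001,0,0],[0,0,0],[0,0,0]],"roll":[0,0.05,0.05,0.05,0.05,0.05,0.02,0.02,0.02,0.02]}' 60
python3 st.py .514 .0511 .1745 301.4
```

```text
time_s: 26.45
tcp_pos: [0.5148, 0.0489, 0.1757]
eef_rot: [114.2, 89.9, -86.7]
contact_force: [-0.6, -3.4, 7.4]
gripper_width: 0.0078
t 26.45 tcp [0.5148 0.0489 0.1757] yaw_y 249.09 j1,6 [27.2 41.8] F [-0.6 -3.4  7.4] Ftool [-7.3  3.4 -0.7] M [-1.163  0.598  0.392] tq6 -0.099 w 0.0078 qd 11.4
tool delta [ 0.0012 -0.0018  0.0015]
roll -0.913
```

```bash
python3 -m creep '{"jaw":[1,1,1,1,1,1,1,1,1,1],"translation":[[0.0,0.0004,0],[0.0001,0,0],[0,0,0],[0,0,0],[0.0001,0,0],[0,0,0],[0,0,0],[0.0001,0,0],[0,0,0],[0,0,0]],"roll":[0.05,0.05,0.05,0.05,0.05,0.02,0.02,0.02,0.02,0.02]}' 60
python3 st.py .522 .219 .1745 208
```

```text
time_s: 27.45
tcp_pos: [0.5145, 0.0484, 0.1756]
eef_rot: [126.8, 89.9, -94.1]
contact_force: [-2.2, -3.4, 7.7]
gripper_width: 0.0078
t 27.45 tcp [0.5145 0.0484 0.1756] yaw_y 229.06 j1,6 [27.2 21.8] F [-2.2 -3.4  7.7] Ftool [-7.7  4.  -0.6] M [-1.292  1.091  0.581] tq6 -0.289 w 0.0078 qd 11.4
tool delta [ 0.0009 -0.1338  0.1061]
roll 0.368
```

```bash
python3 -m creep '{"jaw":[-0.3,-0.3,-0.3,-0.3,-0.3,-0.3,-0.3,-0.3,-0.3,-0.3],"translation":[[0,0,0],[0,0,0],[0,0,0],[-0.045,0,0],[-0.013,-0.0335,0.0266],[0,-0.0335,0.0266],[0,-0.0335,0.0266],[0,-0.0335,0.0266],[0,0,0],[0,0,0]],"roll":[0,0,0,0,0,0,0,0,0.135,0.135]}' 60
python3 st.py .522 .2188 .1755 213.6
```

```text
time_s: 28.45
tcp_pos: [0.5216, 0.2216, 0.2321]
eef_rot: [79.9, 89.9, -156.6]
contact_force: [-0.6, -0.2, 0.2]
gripper_width: 0.0575
t 28.45 tcp [0.5216 0.2216 0.2321] yaw_y 213.43 j1,6 [42.8 -9.3] F [-0.6 -0.2  0.2] Ftool [-0.2  0.6  0.1] M [-0.075  0.013  0.006] tq6 2.327 w 0.0575 qd 77.0
tool delta [ 0.0566  0.0012 -0.0026]
roll -0.003
```

```bash
python3 -m creep '{"jaw":[-0.3,-0.3,-0.3,-0.3,1,1,1,1,1,1],"translation":[[0.02,0.001,-0.001],[0.0365,0,0],[0,0,0],[0,0,0],[0,0,0],[0,0,0],[0,0,0],[0,0,0],[0,0,0],[0,0,0]],"roll":[0,0,0,0,0,0,0,0,0,0]}' 60
python3 st.py .522 .2188 .1755 213.6
```

```text
time_s: 29.45
tcp_pos: [0.5217, 0.2187, 0.1766]
eef_rot: [-88.3, 90.0, 35.4]
contact_force: [0.3, 0.1, -0.5]
gripper_width: 0.0144
t 29.45 tcp [0.5217 0.2187 0.1766] yaw_y 213.63 j1,6 [42.6 -8.9] F [ 0.3  0.1 -0.5] Ftool [ 0.5 -0.4 -0.1] M [ 0.097 -0.016 -0.032] tq6 -0.0 w 0.0144 qd 0.2
tool delta [ 0.0011 -0.0003 -0.    ]
roll 0.001
```

```bash
python3 -m creep '{"jaw":[1,1,1,1,1,1,1,1,1,1],"translation":[[0,0,0],[0,0,0],[0,0,0],[0.0001,0,0],[0.0001,0,0],[0,0,0],[0.0001,0,0],[0,0,0],[0,0,0],[0,0,0]],"roll":[0,0,0.07,0.07,0.07,0.07,0.07,0.02,0.02,0.02]}' 60
python3 st.py .522 .2188 .1755 213.6
```

```text
time_s: 30.45
tcp_pos: [0.5216, 0.2186, 0.1764]
eef_rot: [-154.3, 90.0, -54.1]
contact_force: [-2.3, 0.6, 4.5]
gripper_width: 0.0083
t 30.45 tcp [0.5216 0.2186 0.1764] yaw_y 190.14 j1,6 [ 42.6 -32.4] F [-2.3  0.6  4.5] Ftool [-4.5  2.1  1. ] M [-0.059  0.941  0.399] tq6 -0.039 w 0.0083 qd 11.8
tool delta [ 0.0009 -0.0004  0.0001]
roll -0.409
```

```bash
python3 -m creep '{"jaw":[1,1,1,1,1,1,1,1,1,1],"translation":[[0.0,0.0002,0],[0.0001,0,0],[0,0,0],[0,0,0],[0.0001,0,0],[0,0,0],[0,0,0],[0.0001,0,0],[0,0,0],[0,0,0]],"roll":[0.06,0.06,0.06,0.06,0.06,0.02,0.02,0.02,0.02,0.02]}' 60
python3 st.py .603 .132 .1745 146.8
```

```text
time_s: 31.45
tcp_pos: [0.5214, 0.2186, 0.1764]
eef_rot: [-83.3, 90.0, -6.1]
contact_force: [-4.1, -0.6, 5.8]
gripper_width: 0.0086
t 31.45 tcp [0.5214 0.2186 0.1764] yaw_y 167.23 j1,6 [ 42.6 -55.4] F [-4.1 -0.6  5.8] Ftool [-5.8  3.9 -1.5] M [-0.017  1.329  0.612] tq6 -0.266 w 0.0086 qd 11.4
tool delta [ 0.0019 -0.0987 -0.0664]
roll 0.357
```

```bash
python3 -m creep '{"jaw":[-0.3,-0.3,-0.3,-0.3,-0.3,-0.3,-0.3,-0.3,-0.3,-0.3],"translation":[[0,0,0],[0,0,0],[0,0,0],[-0.045,0,0],[-0.013,-0.0329,-0.0221],[0,-0.0329,-0.0221],[0,-0.0329,-0.0221],[0,0,0],[0,0,0],[0,0,0]],"roll":[0,0,0,0,0,0,0,0.119,0.119,0.119]}' 60
python3 st.py .603 .132 .1745 146.8
```

```text
time_s: 32.45
tcp_pos: [0.6033, 0.1315, 0.2332]
eef_rot: [140.2, 90.0, -163.4]
contact_force: [-0.3, -0.1, -0.7]
gripper_width: 0.0571
t 32.45 tcp [0.6033 0.1315 0.2332] yaw_y 146.42 j1,6 [ 30.4 -64. ] F [-0.3 -0.1 -0.7] Ftool [ 0.7  0.2 -0.3] M [ 0.093 -0.133 -0.011] tq6 1.981 w 0.0571 qd 67.7
tool delta [0.0587 0.0005 0.0002]
roll -0.007
```

```bash
python3 -m creep '{"jaw":[-0.3,-0.3,-0.3,1,1,1,1,1,1,1],"translation":[[0.02,0,0],[0.0375,0,0],[0,0,0],[0,0,0],[0,0,0],[0,0,0],[0,0,0],[0,0,0],[0,0,0],[0,0,0]],"roll":[0,0,0,0,0,0,0,0,0,0]}' 60
python3 st.py .603 .132 .1745 146.8
```

```text
time_s: 33.45
tcp_pos: [0.6033, 0.1321, 0.1766]
eef_rot: [-58.7, 90.0, -1.9]
contact_force: [-0.8, 0.4, 0.4]
gripper_width: 0.0081
t 33.45 tcp [0.6033 0.1321 0.1766] yaw_y 146.78 j1,6 [ 30.5 -63.7] F [-0.8  0.4  0.4] Ftool [-0.4  0.8 -0.1] M [0.036 0.216 0.048] tq6 -0.115 w 0.0081 qd 0.2
tool delta [ 0.0021  0.0002 -0.0002]
roll -0.0
```

```bash
python3 -m creep '{"jaw":[1,1,1,1,1,1,1,1,1,1],"translation":[[0,0,0],[0,0,0],[0,0,0],[0.0001,0,0],[0.0001,0,0],[0,0,0],[0.0001,0,0],[0,0,0],[0,0,0],[0,0,0]],"roll":[0,0.06,0.06,0.06,0.06,0.06,0.02,0.02,0.02,0.02]}' 60
python3 st.py .603 .132 .1745 146.8
```

```text
time_s: 34.45
tcp_pos: [0.6038, 0.1316, 0.1765]
eef_rot: [-62.7, 89.9, -27.7]
contact_force: [4.3, -4.4, 1.1]
gripper_width: 0.0084
t 34.45 tcp [0.6038 0.1316 0.1765] yaw_y 125.01 j1,6 [ 30.4 -85.5] F [ 4.3 -4.4  1.1] Ftool [-1.1 -6.1  1. ] M [-1.665 -1.552  0.402] tq6 -0.073 w 0.0084 qd 11.3
tool delta [ 0.002   0.0008 -0.0005]
roll -0.38
```

```bash
python3 -m creep '{"jaw":[1,1,1,1,1,1,1,1,1,1],"translation":[[0.0,-0.0005,0],[0.0001,0,0],[0,0,0],[0,0,0],[0.0001,0,0],[0,0,0],[0,0,0],[0.0001,0,0],[0,0,0],[0,0,0]],"roll":[0.06,0.06,0.06,0.06,0.04,0.02,0.02,0.02,0.02,0.02]}' 60
python3 st.py .433 .140 .1745 156.8
```

```text
time_s: 35.45
tcp_pos: [0.6042, 0.1309, 0.1765]
eef_rot: [-49.4, 89.9, -36.1]
contact_force: [4.3, -6.2, 2.3]
gripper_width: 0.0083
t 35.45 tcp [0.6042 0.1309 0.1765] yaw_y 103.26 j1,6 [  30.4 -107.2] F [ 4.3 -6.2  2.3] Ftool [-2.3 -7.   2.7] M [-2.067 -1.534  0.566] tq6 -0.27 w 0.0083 qd 11.4
tool delta [ 0.0017  0.0481 -0.1645]
roll -0.935
```

```bash
python3 -m creep '{"jaw":[-0.3,-0.3,-0.3,-0.3,-0.3,-0.3,-0.3,-0.3,-0.3,-0.3],"translation":[[0,0,0],[0,0,0],[0,0,0],[-0.045,0,0],[-0.013,0.012,-0.0411],[0,0.012,-0.0411],[0,0.012,-0.0411],[0,0.012,-0.0411],[0,0,0],[0,0,0]],"roll":[0,0,0,0,0,0,0,0,-0.134,-0.134]}' 60
python3 st.py .433 .140 .1755 156.8
```

```text
time_s: 36.45
tcp_pos: [0.431, 0.1412, 0.2344]
eef_rot: [32.3, 89.9, 61.3]
contact_force: [1.2, 0.1, 0.5]
gripper_width: 0.057
t 36.45 tcp [0.431  0.1412 0.2344] yaw_y 119.0 j1,6 [  43.1 -104.1] F [1.2 0.1 0.5] Ftool [-0.5 -0.5  1.1] M [ 0.151 -0.209 -0.005] tq6 -2.527 w 0.057 qd 77.0
tool delta [ 0.0589 -0.002   0.0011]
roll -0.66
```

```bash
python3 -m creep '{"jaw":[-0.3,-0.3,-0.3,-0.3,-0.3,-0.3,-0.3,-0.3,1,1],"translation":[[0,0,0],[0,0,0],[0,0,0],[0,0,0],[0.02,0,0],[0.037,0,0],[0,0,0],[0,0,0],[0,0,0],[0,0,0]],"roll":[-0.134,-0.134,-0.134,-0.134,-0.124,0,0,0,0,0]}' 60
python3 st.py .433 .140 .1755 156.8
```

```text
time_s: 37.45
tcp_pos: [0.4331, 0.1414, 0.1782]
eef_rot: [-30.0, 89.9, 36.4]
contact_force: [-1.0, -0.3, -0.4]
gripper_width: 0.0461
t 37.45 tcp [0.4331 0.1414 0.1782] yaw_y 156.39 j1,6 [ 43.  -66.6] F [-1.  -0.3 -0.4] Ftool [ 0.4  0.8 -0.7] M [ 0.094 -0.113 -0.041] tq6 -0.004 w 0.0461 qd 0.5
tool delta [ 0.0027 -0.0005 -0.0013]
roll -0.007
```

```bash
python3 -m creep '{"jaw":[1,1,1,1,1,1,1,1,1,1],"translation":[[0.002,0,-0.001],[0,0,0],[0,0,0],[0,0,0],[0,0,0],[0,0,0],[0,0,0],[0,0,0],[0.0001,0,0],[0,0,0]],"roll":[0,0,0,0,0,0,0.06,0.06,0.06,0.06]}' 60
python3 st.py .433 .140 .1755 156.8
```

```text
time_s: 38.45
tcp_pos: [0.4328, 0.1395, 0.1749]
eef_rot: [-85.0, 89.9, -32.5]
contact_force: [6.1, -3.4, -2.6]
gripper_width: 0.0082
t 38.45 tcp [0.4328 0.1395 0.1749] yaw_y 142.55 j1,6 [ 42.9 -80.4] F [ 6.1 -3.4 -2.6] Ftool [ 2.6 -6.9  1. ] M [-1.271 -2.126  0.324] tq6 0.662 w 0.0082 qd 34.1
tool delta [-0.0006  0.0002  0.0005]
roll -0.249
```

```bash
python3 -m creep '{"jaw":[1,1,1,1,1,1,1,1,1,1],"translation":[[0.0,-0.0005,0],[0.0001,0,0],[0,0,0],[0,0,0],[0.0001,0,0],[0,0,0],[0,0,0],[0.0001,0,0],[0,0,0],[0,0,0]],"roll":[0.05,0.05,0.05,0.05,0.02,0.02,0.02,0.02,0.02,0.02]}' 60
python3 st.py .433 .140 .1755 156.8
```

```text
time_s: 39.45
tcp_pos: [0.4331, 0.1394, 0.1748]
eef_rot: [-60.0, 89.9, -25.6]
contact_force: [3.8, -4.4, 1.1]
gripper_width: 0.0083
t 39.45 tcp [0.4331 0.1394 0.1748] yaw_y 124.35 j1,6 [ 42.8 -98.5] F [ 3.8 -4.4  1.1] Ftool [-1.1 -5.8  0.7] M [-1.415 -1.901  0.485] tq6 -0.182 w 0.0083 qd 11.4
tool delta [-0.0007  0.0006  0.0003]
roll -0.566
```

```bash
python3 -m creep '{"jaw":[1,1,1,1,1,1,1,1,1,1],"translation":[[0.0,0,0],[0.0001,0,0],[0,0,0],[0,0,0],[0.0001,0,0],[0,0,0],[0,0,0],[0,0,0],[0,0,0],[0,0,0]],"roll":[0.02,0.02,0.02,0.02,0.02,0.02,0.02,0.02,0.02,0.02]}' 60
python3 st.py .433 .140 .1755 156.8
```

```text
time_s: 40.45
tcp_pos: [0.4332, 0.1392, 0.1748]
eef_rot: [-53.0, 89.9, -30.1]
contact_force: [4.0, -4.6, 1.9]
gripper_width: 0.0085
t 40.45 tcp [0.4332 0.1392 0.1748] yaw_y 112.9 j1,6 [  42.8 -110. ] F [ 4.  -4.6  1.9] Ftool [-1.9 -5.8  1.9] M [-1.735 -1.907  0.653] tq6 -0.29 w 0.0085 qd 11.4
tool delta [-0.0007  0.0008  0.0001]
roll -0.766
```

```bash
python3 -m creep '{"jaw":[-0.3,-0.3,-0.3,-0.3,-0.3,-0.3,-0.3,-0.3,-0.3,-0.3],"translation":[[0,0,0],[0,0,0],[0,0,0],[-0.045,0,0],[-0.045,0,0],[-0.02,0,0],[0,0,0],[0,0,0],[0,0,0],[0,0,0]],"roll":[0,0,0,0,0,0,0,0,0,0]}' 60
python3 st.py
python3 - <<'E'
from plant import *
import cv2
c=capture("wrist");cv2.imwrite("pics/wf.png",c["image"][:,:,::-1])
c=capture("side");cv2.imwrite("pics/sf.png",cv2.resize(c["image"][120:260,150:330,::-1],None,fx=4,fy=4))
E
```

```text
time_s: 41.45
tcp_pos: [0.4319, 0.1393, 0.283]
eef_rot: [-168.3, 89.9, -145.4]
contact_force: [1.0, -0.8, 0.2]
gripper_width: 0.0575
t 41.45 tcp [0.4319 0.1393 0.283 ] yaw_y 112.85 j1,6 [  42.9 -110. ] F [ 1.  -0.8  0.2] Ftool [-0.2 -1.1  0.6] M [ 0.084 -0.093  0.007] tq6 0.001 w 0.0575 qd 0.3
```

View pics/wf.png

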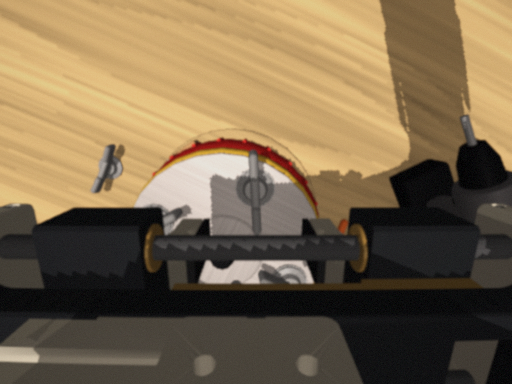

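View pics/sf.png

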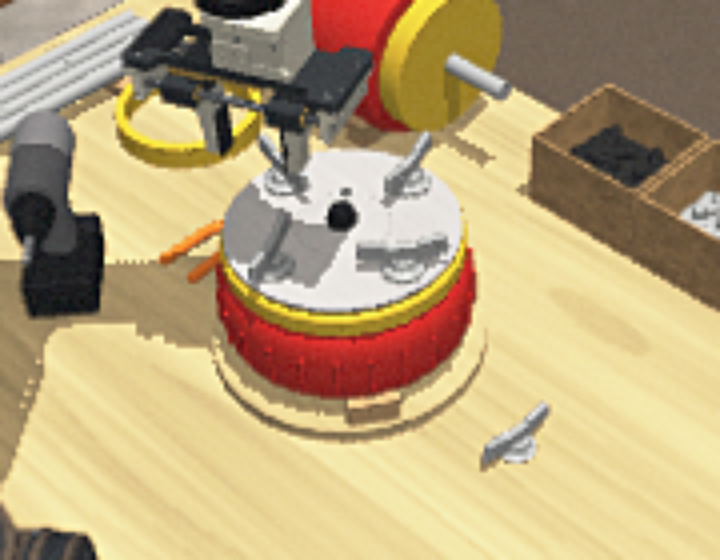

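The wrist view shows the last nut at about (255,190) with its blade along the tool's z axis, where I released it. The side view shows all four nuts in place, the gripper clear of them, and the spare nut, pliers and drill undisturbed.

```bash
python3 -c "
from plant import *
print(close_job())"
```

```text
the job is handed in; nothing more can be done
None
```

I tightened all four wing nuts crosswise by pinching their blades from above, and handed the job in at about 41.5 s of the 72 s allowed. `close_job()` reports no verdict, so I don't know how it was scored.

I inferred the clamping forces from the wrist moment and the last joint's torque while each nut was turning; they were not measured directly. I don't know which nut is numbered 0, so the table places them as seen from the robot, in the order I worked them.

| Round | Nut | Torque while turning | Estimated clamping |
|---|---|---|---|
| Snug | far | 0.17 N m, then 0.06 rad more | about 13 N |
| Snug | near | 0.19 N m | about 11 N |
| Snug | left | 0.18 N m | about 10 N |
| Snug | right | 0.24 N m | about 17 N |
| Tight | right | 0.58 N m | about 50–54 N |
| Tight | left | 0.61 N m | about 52 N |
| Tight | far | 0.57 N m | about 50 N |
| Tight | near | 0.65 N m | about 54–57 N |

- **Agreement of readings:** the two torque readings agreed within about 4 N in the tightening round. They were less clear for the near nut in the snug round, where the moment rose less than its turn should have given. I took about 11 N from the joint torque, and its later readings during tightening fit that.
- **Order of the second round:** it started on the right nut without leaving it, because that was the last one run snug. From there it went right to left, then far to near.
- **Side forces:** pushes on the tool stayed below about 21 N at every check.
- **Final check:** the tool was about 9 cm clear above the nuts with roughly zero contact force. In the last pictures nothing else on the bench looked moved. I judged that by eye and did not measure it; the screwdriver and tape were outside both pictures.

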